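# Set the rim gauge over the platter and hold the pointer out

### The job

Set the rim gauge beside the banding wheel for the potter to check the clay platter: with the pointer rod still home, wind the handwheel clockwise by its crank handle until the carriage has come down onto its stop collar, then take the pull knob and draw the sprung pointer rod out until the black ring mark on the rod stands at the mouth of the barrel. Finish holding the rod there against its spring: keep your grip on the knob and do not let go. Leave the platter and everything else on the table undisturbed.

Things in the scene. Friction and masses are not known exactly. Their poses are not given: they have to be found in the camera images.
- gauge: Fixed machine: gauge column (two upright guide rods, a screw, handwheel on top) on a grey 120 x 110 mm foot, tied by a flat bar to a banding wheel (196 mm turntable, locked, top 85 mm up). Origin: on the table, on the axis of column and handwheel. x: level, from the column along the pointer rod to the banding wheel, 370 mm away, roughly world +y (within 0.32 rad). z up.
- handwheel (a joint): Angle in rad, counter-clockwise from above positive, of the handwheel: a level dark disc 112 mm across, 259 to 269 mm above the table, on the column. 0: carriage on its stop, where the wheel comes up hard. Starts at 7.5 to 13 rad. Clockwise from above (value falling) lowers the carriage 20 mm a turn. Takes about 1.5 N at the handle; stays where it is left.
- crank_handle: The handwheel's upright black crank handle, 18 mm in diameter, 273 to 317 mm above the table, 44 mm from the wheel's axis. It spins freely on its pin: gripped from above, it can be carried round a level circle without turning the hand. Origin: on its axis, 270 mm above the table. At wheel angle a it stands in direction pi + a from the gauge's x axis, seen from above.
- carriage (a joint): Height in m of the carriage above its stop: an aluminium block (44 x 80 x 50 mm) on the guide rods, driven by the handwheel. 0: its underside rests on the stop collar. At the start 0.024 to 0.042.
- stop_top (a point): Top face of the stop collar, a 26 mm steel ring 14 mm high clamped on the guide rod at y = -26 mm, 115 mm above the table; fixed.
- barrel_mouth (a point): Centre of the open end of the barrel, a level 22 mm steel tube with a 28 mm aluminium bezel, fixed to the carriage and pointing along the gauge's x. It lies 140 mm from the column's axis; 140 mm above the table when the carriage is on its stop, higher by carriage before.
- pointer_rod (a joint): How far in m the 12 mm steel pointer rod is drawn out of the barrel along the gauge's x. 0: home, where its inner spring pulls it back whenever it is let go. 0.060: the ring mark is at the barrel mouth. The spring pulls with 3 N at home, 9 N at the mark, 12 N at the end of travel (0.090).
- ring_mark (a point): Middle of the black 3 mm ring mark round the rod. It is hidden 60 mm inside the barrel while the rod is home and stands at the mouth when the rod is drawn out 60 mm.
- pull_knob: Upright black ribbed pull knob on the rod, 16 mm in diameter, from 6 to 42 mm above the rod's axis (146 to 182 mm above the table when the carriage is down). Origin: on the rod's axis under the knob, 170 mm from the column's axis while the rod is home (30 mm beyond the mouth). The steel boss under it reaches 9 mm above the axis.
- needle_tip (a point): Tip of the thin bent-down steel needle at the rod's free end, 50 mm farther out than the knob and 26 mm below the rod's axis. Over the platter's rim once the rod is drawn out; it clears the rim by about 12 mm when the carriage is down.
- platter: Dark grey leather-hard clay platter with a ruffled edge and combed rings, 213 mm across, 12 mm thick (16 mm over the ruffles), lying loose on the banding wheel. Origin: centre of its underside, 85 mm above the table. Must not be moved.
- bottle: Plain white bottle with a black cap, 52 mm across, 135 mm high. Origin: centre of its underside. Bystander, behind the column as the robot sees it.
- pigment_jar: Small amber glass jar with a cork, 30 mm across, 44 mm high. Origin: centre of its underside. Bystander, behind the rod.
- brush: Brush, 190 mm long, lying on the table. Bystander, on the robot's side of the rod.
- wood_tool: Flat wooden modelling tool, 185 mm long, 7 mm thick, lying on the table. Bystander, on the robot's side of the rod.
- kiln_prop: White U-shaped kiln prop, 55 x 60 mm, 50 mm high. Origin: centre of its underside. Bystander, on the other side of the column from the banding wheel.
- slip_cup: Small white ceramic cup, 56 mm across, 55 mm high. Origin: centre of its underside. Bystander, behind the rod.

How it is judged:
By the outcome, as a careful person would: the job done as asked, in the order asked, and still so for the second after the job is handed in, while the arm keeps its last pose, push and grip.
It also fails if it takes over 58 s, if anything falls off the work surface, if the arm or the gripper's body presses on something with over 40 N, if the wrist force passes 120 N, or if a joint passes its speed limit or range.

### The arm

A 6-joint arm with a two-finger parallel gripper is mounted at the origin on the work surface. World frame = base frame: x ahead of the robot, y to its left, z up, the work surface at z = 0. Lengths are in m, angles in rad, forces in N, time in s.
With the tool pointing down it reaches from about 0.25 to 0.725 m from the base axis. Payload 4 kg.
Tool frame: the origin (TCP) lies midway between the tips of the shut fingers; the grasp point (between the pads) lies 19 mm behind it; z points along the fingers, y is the line along which they close (so a half turn about z gives the same grasp; the last joint's range is limited). The gripper opens to 85 mm and grips with 20 to 120 N. Pads are 22 mm wide; open, the fingers measure 114 mm over their backs; the gripper's body (76 mm by 85 mm) begins 54 mm behind the grasp point. The pads swing forward as they close: fully open they stand 13 mm farther back than shut.
Start: joints at [1.346, 0.241, 0.005, 1.335, 0, 1.571], TCP at [0.111, 0.487, 0.231] pointing down, gripper open.
Joint ranges: [-2.72, 2.72], [-1.05, 1.87], [-1.09, 1.28], [-1.99, 2.15], [-1.42, 1.44], [-3.14, 3.14]. Speed limits (rad/s): [2.79, 2.79, 3.14, 3.14, 3.14, 3.14].

### API

Orientations are given as a unit quaternion [x, y, z, w].
In Python, from workcell import get_obs, camera, job_done, silhouettes gives the robot as it stands. The module is installed in compiled form; this text tells all that it offers.
- The arm moves only by the tool drive_tool, never from a script. Its argument "increments" is a list of rows, each a list of 3 entries, a list of its own where there are three numbers: the shift along the world's x, y, z in mm, then the turn, a rotation vector about the world's x, y, z in degrees, then the opening, from 0 (shut) to 1 (fully open). A call has 1 to 8 rows; each row shifts and turns the commanded pose from where the row before left it; what a row does not reach is not made up. A row lasts 1/12 s, in which the tool goes at most 41.7 mm and 7.16 degrees, less where a joint would pass 70% of its speed; a pose out of reach is approached as far as the arm can. A call is refused whole if a number of a shift passes 41.7 or a number of a turn 7.16, either way. A call with a gripper value outside its range is refused whole. The fingers move at their own pace and stop on an object; the grip force is fixed at half the most. Time passes only in rows, so rows that do not move let the fingers close. It gives the time, the measured TCP pose, the force, the opening and the grip force at its end, in the units of the state.
- get_obs(): the state, without advancing time (a new reading comes with each control period).
- camera(name): name is "scene" or "top" or "wrist"; returns a dict with "image" (480x640x3 uint8, red, green, blue), "K" (3x3 intrinsics, pixels), "view" (4x4, takes a point from world to camera coordinates). Camera axes: x right, y down, z forward; pixel columns grow to the right and rows downward; lengths in m; the calibration is good to about 2 mm. A picture is of the moment at which its call begins. There is no depth.
- job_done(): hands the job in; it is judged then, once.
Trained networks look in a picture, given as the dict that the camera call returned (one of the last four; its "shot" number tells which), for a name from the list of things; names that differ only in an ending like _2 or _b are one class to them, and where a whole thing is asked for, a point or a joint stands for the part that bears it (a point fixed in the world has none). Each returns a list of dicts, best first, with "conf" (0 to 1); they miss things now and then, are a little off and sometimes report something else, mostly with a low value. They report only what shows in the picture. A call takes as long as a camera call.
- silhouettes(query, picture): "region" (480x640 bool, what is visible of it) and "bbox" ([left, top, right, bottom] in pixels, round what is visible of it).
The state is a dict: "clock": time; "joint_pos": joint angles; "joint_vel": joint speeds; "tau": joint torques, N m; "eef_pos": TCP position; "tool_rot": TCP orientation; "ft_force": force on the tool from outside, world axes, zero at the start; "ft_torque": the same for the moment, N m; "grip_width": finger opening in m; "grasp_force": force on a finger pad.
Only numpy, scipy, OpenCV 4.12 (cv2) and the standard library are available. Lean on these libraries where they do the work, as an engineer would, in place of code of your own. Each camera call takes 0.05 s, during which the arm holds its last target. There are 200 camera calls.

## Working session

There is one attempt and no reset: what is moved stays moved. The work goes in short steps, Python scripts to look and compute and a tool call to move; the robot and the scene stay as the last step left them, time stands still between calls to the robot, and variables do not carry over. Pictures are saved under pics/ and viewed, at most 10 in all, crops included, and the job is handed in when it is done.

Besides the shell and the picture viewer there is one more tool, called after ">>>" in YAML: its name, and indented under it one key for each argument. drive_tool: Moves the arm, as the interface text tells. Its arguments: {"type":"object","properties":{"increments":{"type":"array"}},"required":["increments"]}

```bash
mkdir -p pics; cat > h.py <<'E'
import numpy as np,cv2
from workcell import *
def ray(p,uv):
    R=p["view"][:3,:3];t=p["view"][:3,3]
    d=R.T@np.linalg.inv(p["K"])@np.array([uv[0],uv[1],1.]);return -R.T@t,d
def atz(p,uv,z):
    o,d=ray(p,uv);return o+d*(z-o[2])/d[2]
def proj(p,X):
    X=np.atleast_2d(X);c=X@p["view"][:3,:3].T+p["view"][:3,3];q=c@p["K"].T;return q[:,:2]/q[:,2:]
def save(p,n): cv2.imwrite("pics/"+n,cv2.cvtColor(p["image"],cv2.COLOR_RGB2BGR))
E
python3 - <<'E'
from h import *
o=get_obs();print(o)
for n in ["scene","top"]:
    p=camera(n);save(p,n+"0.png");print(n,ray(p,(320,240)))
    for q in ["handwheel","crank_handle","pull_knob","platter","carriage","gauge","pointer_rod","bottle"]:
        for s in silhouettes(q,p)[:2]:
            ys,xs=np.nonzero(s["region"]);print(q,round(s["conf"],2),s["bbox"],xs.mean().round(1),ys.mean().round(1))
E
```

```text
{'clock': 0.0, 'joint_pos': array([ 1.34600076e+00,  2.41396840e-01,  3.71405815e-03,  1.33515133e+00,
       -4.20947797e-06,  1.57079773e+00]), 'joint_vel': array([ 0.00027585,  0.00138271, -0.00025992,  0.0011557 ,  0.00043351,
        0.00092158]), 'tau': array([-5.10702266e-04, -3.72324550e+01,  2.52404183e+01,  1.70813635e-02,
        3.30604928e-05, -2.25552952e-06]), 'eef_pos': array([0.11131713, 0.48681756, 0.2304171 ]), 'tool_rot': array([ 1.12161909e-01,  9.93689422e-01, -1.01270017e-03, -1.12188195e-04]), 'ft_force': array([ 0.48137145, -0.46007098,  1.08368436]), 'ft_torque': array([ 0.02271759,  0.02791548, -0.00961608]), 'grasp_force': 0.0, 'grip_width': 0.08549680117550301}
scene (array([1.04051897, 0.40434197, 0.75428398]), array([-0.55355915, -0.50700124, -0.66072993]))
handwheel 0.92 [244.2, 149.1, 305.3, 181.8] 274.8 164.9
crank_handle 0.71 [276.5, 149.9, 284.6, 171.1] 281.7 160.8
pull_knob 0.66 [338.1, 220.3, 350.0, 240.5] 342.2 231.3
platter 0.88 [367.1, 279.9, 488.9, 381.2] 428.3 329.1
carriage 0.74 [255.2, 185.6, 366.5, 259.9] 297.8 216.7
carriage 0.62 [328.9,
[... 371 characters left out ...]
16947556,  0.02061492, -0.9853555 ]))
handwheel 0.66 [392.5, 203.9, 453.8, 270.2] 423.9 234.7
handwheel 0.31 [394.4, 212.7, 409.4, 226.6] 401.9 220.7
crank_handle 0.6 [397.1, 215.6, 408.9, 226.1] 401.6 220.9
pull_knob 0.43 [318.6, 242.7, 327.2, 254.2] 323.0 246.9
platter 0.69 [173.6, 209.6, 274.4, 312.5] 225.0 261.4
carriage 0.61 [298.5, 240.0, 409.8, 270.0] 354.1 247.6
carriage 0.26 [298.1, 244.3, 337.0, 254.6] 323.9 248.6
gauge 0.94 [275.6, 199.8, 458.6, 280.5] 386.6 247.9
gauge 0.18 [301.8, 205.2, 313.7, 219.4] 307.9 210.0
pointer_rod 0.71 [298.1, 244.4, 343.0, 250.3] 321.3 248.9
pointer_rod 0.65 [319.8, 240.9, 326.6, 252.3] 323.2 246.9
bottle 0.58 [388.2, 171.4, 419.3, 202.4] 404.1 186.5
```

```bash
cat > fit.py <<'E'
from h import *
from scipy.optimize import least_squares
a=camera("scene");b=camera("top")
# params: gx,gy,yaw,carr
hx=lambda X,f: (X)
obs=[]
def G(v,P):
    c,s=np.cos(v[2]),np.sin(v[2]);P=np.array(P,float)
    return np.array([v[0]+c*P[0]-s*P[1],v[1]+s*P[0]+c*P[1],P[2]])
def sil(q,p):
    s=silhouettes(q,p)
    if not s: return None
    ys,xs=np.nonzero(s[0]["region"]);return np.array([xs.mean(),ys.mean()]),s[0]
wa,wb=[(lambda B:np.array([(B[0]+B[2])/2,(B[1]+B[3])/2]))(sil("handwheel",p)[1]["bbox"]) for p in(a,b)]
ha=sil("crank_handle",a)[0];hb=sil("crank_handle",b)[0];ka=sil("pull_knob",a)[0];kb=sil("pull_knob",b)[0];pa=sil("platter",a)[0];pb=sil("platter",b)[0]
def res(v):
    z=140+1000*v[3]
    kn=G(v,[.17,0,.164+v[3]]);an=v[4]
    h=G(v,[-.044*np.cos(an),-.044*np.sin(an),.295]);ht=h+[0,0,.012]
    pl=G(v,[.37,0,.095]);w=G(v,[0,0,.264])
    r=[]
    for p,X,u in[(b,w,wb),(a,h,ha),(b,ht,hb),(a,kn,ka),(b,kn+[0,0,.008],kb),(a,pl,pa),(b,pl,pb)]:
        r+=list(proj(p,X)[0]-u)
    return r
best=None
for an in np.arange(0,6.28,1):
    q=least_squares(res,[.55,.0,1.57,.03,an],loss="soft_l1",x_scale=[.1,.1,.1,.01,1])
    if best is None or q.cost<best.cost: best=q
v=best.x;print(v,best.cost);print(np.round(res(v),1))
n=v[4]%(2*np.pi);print("angle from carriage",v[3]/.02*2*np.pi,"mod",n, n+2*np.pi)
print("knob",G(v,[.17,0,.14+v[3]]),"handle",G(v,[-.044*np.cos(v[4]),-.044*np.sin(v[4]),.27]))
for q,h in [("bottle",.0675),("kiln_prop",.025),("slip_cup",.0275),("pigment_jar",.022)]:
    for s in silhouettes(q,b)[:1]:
        B=s["bbox"];print(q,s["conf"],atz(b,((B[0]+B[2])/2,(B[1]+B[3])/2),h))
np.save("v.npy",v)
E
python3 fit.py
```

```text
[ 0.53141105 -0.18134234  1.59949998  0.03100651  2.68345346] 5.640039603909367
[-1.1 -0.1  0.7  0.8  0.4 -0.3  0.3 -0.  -0.4  0.4 -1.4 -4.2  0.5 -0.5]
angle from carriage 9.740983936406543 mod 2.683453460761592 8.966638767941179
knob [ 0.5265321  -0.01141237  0.17100651] handle [ 0.54973079 -0.1413375   0.27      ]
bottle 0.63 [ 0.67052653 -0.18382981  0.0675    ]
kiln_prop 0.93 [ 0.54663243 -0.32159187  0.025     ]
slip_cup 0.61 [ 0.63910832 -0.0810737   0.0275    ]
pigment_jar 0.73 [0.63514118 0.01778415 0.022     ]
```

View pics/scene0.png

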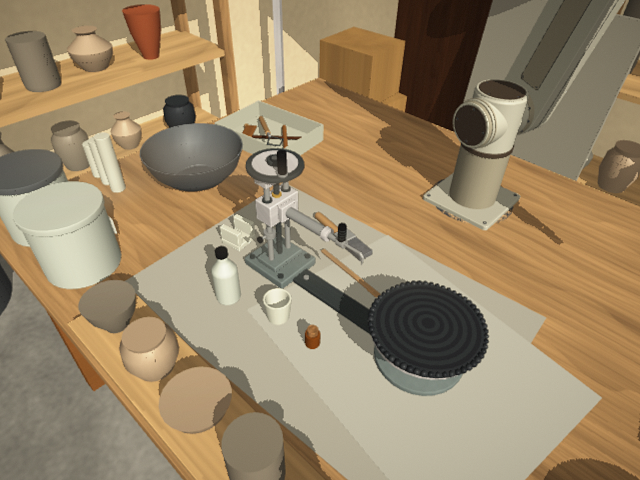

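View pics/top0.png

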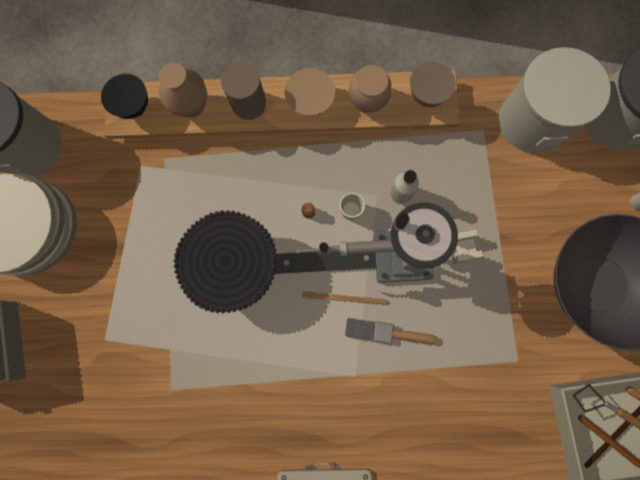

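>>> drive_tool:
  increments:
    - [[20,-28,20],[0,0,-3.4],1]
    - [[20,-28,20],[0,0,-3.4],1]
    - [[20,-28,20],[0,0,-3.4],1]
    - [[20,-28,20],[0,0,-3.4],1]
    - [[20,-28,20],[0,0,-3.4],1]
    - [[20,-28,20],[0,0,-3.4],1]
    - [[20,-28,0],[0,0,-3.4],1]
    - [[20,-28,0],[0,0,-3.4],1]

```text
clock: 2.27
eef_pos: [0.2726, 0.2625, 0.353]
tool_rot: [0.344, 0.939, 0.002, 0.001]
ft_force: [0.8, 0.2, -0.6]
grip_width: 0.0852
grasp_force: 0.0
```

>>> drive_tool:
  increments:
    - [[20,-28,0],[0,0,-3.4],1]
    - [[20,-28,0],[0,0,-3.4],1]
    - [[20,-28,0],[0,0,-3.4],1]
    - [[20,-28,0],[0,0,-3.4],1]
    - [[20,-28,0],[0,0,-3.4],0.8]
    - [[20,-28,0],[0,0,-3.4],0.8]
    - [[20,-28,0],[0,0,-3.4],0.8]
    - [[20,-28,0],[0,0,-3.4],0.8]

```text
clock: 2.93
eef_pos: [0.4321, 0.0377, 0.3515]
tool_rot: [0.555, 0.832, 0.0, 0.0]
ft_force: [0.7, 1.4, 0.2]
grip_width: 0.068
grasp_force: 0.0
```

>>> drive_tool:
  increments:
    - [[20,-29,0],[0,0,-3.4],0.7]
    - [[20,-29,0],[0,0,-3.4],0.7]
    - [[20,-29,0],[0,0,-3.4],0.7]
    - [[20,-29,0],[0,0,-3.4],0.6]
    - [[19,-32,0],[0,0,-3.6],0.6]
    - [[19,-32,0],[0,0,-3.5],0.6]
    - [[0,0,0],[0,0,0],0.6]
    - [[0,0,0],[0,0,0],0.6]

```text
clock: 3.6
eef_pos: [0.5499, -0.1422, 0.3495]
tool_rot: [0.695, 0.719, -0.001, -0.001]
ft_force: [-0.7, 0.3, 0.8]
grip_width: 0.0514
grasp_force: 0.0
```

```bash
python3 - <<'E'
from h import *
p=camera("wrist");save(p,"w1.png")
for q in ["crank_handle","handwheel"]:
    for s in silhouettes(q,p)[:2]:
        ys,xs=np.nonzero(s["region"]);print(q,s["conf"],s["bbox"],xs.mean(),ys.mean(),atz(p,(xs.mean(),ys.mean()),.317))
print(proj(p,[[.5497,-.1413,.317],[.5314,-.1813,.269]]))
E
```

```text
crank_handle 0.72 [291.3, 243.3, 330.7, 306.4] 312.9768875192604 274.42835130970724 [ 0.55029331 -0.1345517   0.317     ]
crank_handle 0.4 [390.5, 0.0, 423.9, 33.9] 405.14676889375687 14.762322015334064 [ 0.58088249 -0.02877787  0.317     ]
handwheel 0.94 [189.8, 222.0, 373.7, 389.5] 286.1485036446779 301.7254040838502 [ 0.53834808 -0.14871148  0.317     ]
handwheel 0.65 [267.9, 1.0, 295.3, 39.0] 281.80982367758185 17.817380352644836 [ 0.53522012 -0.03122761  0.317     ]
[[311.18220731 287.94040589]
 [278.5549812  312.97770599]]
```

View pics/w1.png

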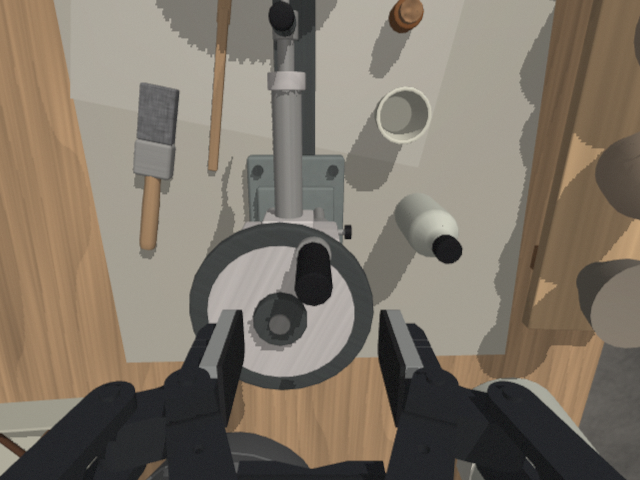

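>>> drive_tool:
  increments:
    - [[1,1,-17],[0,0,0],0.6]
    - [[0,0,-17],[0,0,0],0.6]
    - [[0,0,-16],[0,0,0],0.6]
    - [[0,0,-14],[0,0,0],0.6]
    - [[0,0,0],[0,0,0],0.4]
    - [[0,0,0],[0,0,0],0.2]
    - [[0,0,0],[0,0,0],0.1]
    - [[0,0,0],[0,0,0],0]

```text
clock: 4.42
eef_pos: [0.5509, -0.1388, 0.2891]
tool_rot: [0.694, 0.72, 0.001, 0.001]
ft_force: [-0.8, 1.9, 1.3]
grip_width: 0.016
grasp_force: 58.5
```

>>> drive_tool:
  increments:
    - [[0,0,0],[0,0,0],0]
    - [[0,0,0],[0,0,0],0]
    - [[0,0,0],[0,0,0],0]
    - [[0,0,0],[0,0,0],0]

```text
clock: 4.75
eef_pos: [0.5514, -0.1391, 0.289]
tool_rot: [0.694, 0.72, 0.001, 0.001]
ft_force: [1.1, 3.5, 7.3]
grip_width: 0.0161
grasp_force: 58.8
```

```bash
python3 - <<'E'
import numpy as np
t=np.deg2rad(65-15*np.arange(25));P=44*np.c_[np.cos(t),np.sin(t)];R=np.round(P,0);print(R.astype(int).tolist());print(np.diff(R,axis=0).astype(int).tolist())
E
```

```text
[[19, 40], [28, 34], [36, 25], [41, 15], [44, 4], [43, -8], [40, -19], [34, -28], [25, -36], [15, -41], [4, -44], [-8, -43], [-19, -40], [-28, -34], [-36, -25], [-41, -15], [-44, -4], [-43, 8], [-40, 19], [-34, 28], [-25, 36], [-15, 41], [-4, 44], [8, 43], [19, 40]]
[[9, -6], [8, -9], [5, -10], [3, -11], [-1, -12], [-3, -11], [-6, -9], [-9, -8], [-10, -5], [-11, -3], [-12, 1], [-11, 3], [-9, 6], [-8, 9], [-5, 10], [-3, 11], [1, 12], [3, 11], [6, 9], [9, 8], [10, 5], [11, 3], [12, -1], [11, -3]]
```

>>> drive_tool:
  increments:
    - [[9,-6,0],[0,0,0],0]
    - [[8,-9,0],[0,0,0],0]
    - [[5,-10,0],[0,0,0],0]
    - [[3,-11,0],[0,0,0],0]
    - [[-1,-12,0],[0,0,0],0]
    - [[-3,-11,0],[0,0,0],0]
    - [[0,0,0],[0,0,0],0]
    - [[0,0,0],[0,0,0],0]

```text
clock: 5.42
eef_pos: [0.5711, -0.2005, 0.289]
tool_rot: [0.695, 0.719, -0.001, 0.001]
ft_force: [-2.4, -1.6, 6.2]
grip_width: 0.016
grasp_force: 60.3
```

>>> drive_tool:
  increments:
    - [[-6,-9,0],[0,0,0],0]
    - [[-9,-8,0],[0,0,0],0]
    - [[-10,-5,0],[0,0,0],0]
    - [[-11,-3,0],[0,0,0],0]
    - [[-12,1,0],[0,0,0],0]
    - [[-11,3,0],[0,0,0],0]
    - [[-9,6,0],[0,0,0],0]
    - [[-8,9,0],[0,0,0],0]

```text
clock: 6.08
eef_pos: [0.4971, -0.2051, 0.289]
tool_rot: [0.695, 0.719, 0.002, 0.003]
ft_force: [6.2, 2.5, 3.6]
grip_width: 0.0163
grasp_force: 60.1
```

>>> drive_tool:
  increments:
    - [[-5,10,0],[0,0,0],0]
    - [[-3,11,0],[0,0,0],0]
    - [[1,12,0],[0,0,0],0]
    - [[3,11,0],[0,0,0],0]
    - [[6,9,0],[0,0,0],0]
    - [[9,8,0],[0,0,0],0]
    - [[10,5,0],[0,0,0],0]
    - [[11,3,0],[0,0,0],0]

```text
clock: 6.75
eef_pos: [0.5271, -0.1351, 0.2889]
tool_rot: [0.694, 0.72, -0.001, 0.001]
ft_force: [-2.4, -2.4, 10.5]
grip_width: 0.016
grasp_force: 60.6
```

>>> drive_tool:
  increments:
    - [[12,-1,0],[0,0,0],0]
    - [[11,-3,0],[0,0,0],0]
    - [[9,-6,0],[0,0,0],0]
    - [[8,-9,0],[0,0,0],0]
    - [[5,-10,0],[0,0,0],0]
    - [[3,-11,0],[0,0,0],0]
    - [[0,0,0],[0,0,0],0]
    - [[0,0,0],[0,0,0],0]

```text
clock: 7.42
eef_pos: [0.5766, -0.1767, 0.289]
tool_rot: [0.695, 0.719, 0.0, 0.002]
ft_force: [2.4, -2.1, 7.6]
grip_width: 0.0165
grasp_force: 60.9
```

>>> drive_tool:
  increments:
    - [[-1,-12,0],[0,0,0],0]
    - [[-3,-11,0],[0,0,0],0]
    - [[-6,-9,0],[0,0,0],0]
    - [[-9,-8,0],[0,0,0],0]
    - [[-10,-5,0],[0,0,0],0]
    - [[0,0,0],[0,0,0],0]
    - [[0,0,0],[0,0,0],0]

```text
clock: 8.0
eef_pos: [0.5456, -0.221, 0.2889]
tool_rot: [0.695, 0.719, -0.001, 0.001]
ft_force: [-2.9, -0.4, 9.0]
grip_width: 0.0159
grasp_force: 60.8
```

>>> drive_tool:
  increments:
    - [[-4,-1,0],[0,0,0],0]
    - [[-4,-1,0],[0,0,0],0]
    - [[-4,-1,0],[0,0,0],0]
    - [[0,0,0],[0,0,0],0]
    - [[0,0,0],[0,0,0],0]

```text
clock: 8.42
eef_pos: [0.5342, -0.2229, 0.2889]
tool_rot: [0.694, 0.72, 0.0, 0.0]
ft_force: [-1.3, 2.5, 9.1]
grip_width: 0.0164
grasp_force: 60.6
```

>>> drive_tool:
  increments:
    - [[-3,0,0],[0,0,0],0]
    - [[0,0,0],[0,0,0],0]
    - [[0,0,0],[0,0,0],0]

```text
clock: 8.67
eef_pos: [0.534, -0.2229, 0.289]
tool_rot: [0.694, 0.72, 0.002, 0.002]
ft_force: [6.2, 0.9, 6.6]
grip_width: 0.016
grasp_force: 60.6
```

>>> drive_tool:
  increments:
    - [[-3,0,0],[0,0,0],0]
    - [[0,0,0],[0,0,0],0]
    - [[0,0,0],[0,0,0],0]
    - [[0,0,0],[0,0,0],0]

```text
clock: 9.0
eef_pos: [0.5337, -0.2229, 0.289]
tool_rot: [0.694, 0.72, 0.004, 0.004]
ft_force: [13.7, 1.8, 3.9]
grip_width: 0.0163
grasp_force: 60.5
```

```bash
python3 - <<'E'
from h import *
v=np.load("v.npy");c,s=np.cos(v[2]),np.sin(v[2])
p=camera("scene");save(p,"s2.png");cv2.imwrite("pics/s2c.png",cv2.resize(cv2.cvtColor(p["image"],cv2.COLOR_RGB2BGR)[130:310,210:400],None,fx=3,fy=3))
for q in ["pull_knob","pointer_rod","carriage"]:
    for k in silhouettes(q,p)[:1]: 
        ys,xs=np.nonzero(k["region"]);print(q,k["conf"],k["bbox"],xs.mean(),ys.mean())
for z in (0,.01,.02): print(z,proj(p,[[v[0]+.17*c,v[1]+.17*s,.164+z]]))
E
```

```text
pull_knob 0.5 [334.4, 234.6, 347.8, 251.2] 340.87116564417175 243.49079754601226
pointer_rod 0.58 [328.2, 234.5, 361.7, 266.4] 342.50485436893206 249.9902912621359
carriage 0.85 [256.6, 198.7, 364.2, 268.2] 297.31230448383735 227.6835245046924
0 [[341.5569541  244.31215224]]
0.01 [[341.81543145 240.30842156]]
0.02 [[342.07785129 236.24362293]]
```

View pics/s2c.png

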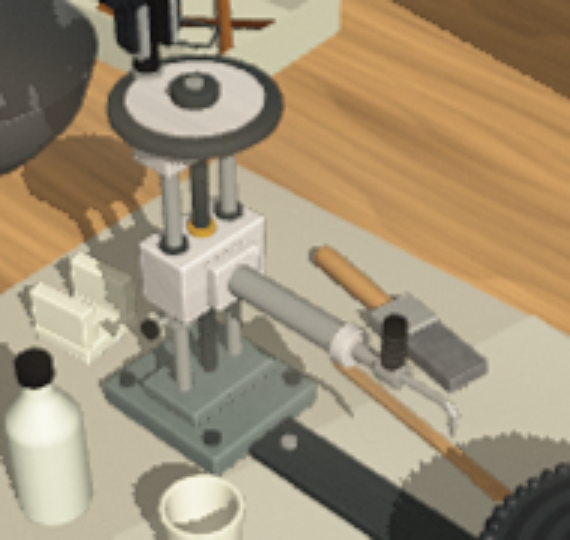

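>>> drive_tool:
  increments:
    - [[3,0,0],[0,0,0],0]
    - [[2,0,0],[0,0,0],0]
    - [[0,0,0],[0,0,0],0]
    - [[0,0,0],[0,0,0],0.15]
    - [[0,0,0],[0,0,0],0.3]
    - [[0,0,0],[0,0,0],0.5]
    - [[0,0,0],[0,0,0],0.6]
    - [[0,0,0],[0,0,0],0.6]

```text
clock: 9.87
eef_pos: [0.5329, -0.2233, 0.2862]
tool_rot: [0.695, 0.719, -0.001, -0.001]
ft_force: [-0.3, -0.2, -0.2]
grip_width: 0.0512
grasp_force: 0.0
```

>>> drive_tool:
  increments:
    - [[0,0,20],[0,0,0],0.6]
    - [[0,0,20],[0,0,0],0.6]
    - [[0,0,20],[0,0,0],0.6]
    - [[-1,30,5],[0,0,0],0.6]
    - [[-1,35,0],[0,0,0],0.6]
    - [[-1,35,0],[0,0,0],0.6]
    - [[-1,35,0],[0,0,0],0.6]
    - [[-1,35,0],[0,0,0],0.6]

```text
clock: 10.53
eef_pos: [0.5279, -0.0524, 0.3518]
tool_rot: [0.695, 0.719, -0.0, -0.0]
ft_force: [0.7, -0.2, 0.8]
grip_width: 0.0512
grasp_force: 0.0
```

>>> drive_tool:
  increments:
    - [[-1,30,0],[0,0,0],0.6]
    - [[0,12,-25],[0,0,0],0.6]
    - [[0,0,-30],[0,0,0],0.6]
    - [[0,0,-30],[0,0,0],0.6]
    - [[0,0,-30],[0,0,0],0.6]
    - [[0,0,0],[0,0,0],0.6]
    - [[0,0,0],[0,0,0],0.6]

```text
clock: 11.12
eef_pos: [0.5259, -0.0116, 0.2358]
tool_rot: [0.695, 0.719, -0.002, -0.002]
ft_force: [0.2, -1.0, 0.7]
grip_width: 0.0513
grasp_force: 0.0
```

```bash
python3 - <<'E'
from h import *
p=camera("wrist");save(p,"w3.png")
for q in ["pull_knob","pointer_rod"]:
    for s in silhouettes(q,p)[:2]:
        ys,xs=np.nonzero(s["region"]);print(q,s["conf"],s["bbox"],xs.mean(),ys.mean(),atz(p,(xs.mean(),ys.mean()),.175))
print(proj(p,[[.527,-.0114,.182],[.527,-.0114,.146],[.5275,-.0414,.14]]))
E
```

```text
pull_knob 0.81 [301.6, 236.2, 326.4, 284.5] 313.3600641539695 261.4803528468324 [ 0.52655141 -0.00899341  0.175     ]
pointer_rod 0.8 [297.1, 155.1, 331.4, 297.2] 313.50139720558883 239.2003992015968 [0.52617432 0.003244   0.175     ]
pointer_rod 0.35 [406.8, 237.6, 476.4, 313.2] 438.885549711996 275.6556473829201 [ 0.59268994 -0.01455007  0.175     ]
[[314.06539425 271.11255834]
 [313.99607473 246.79195985]
 [312.99968782 288.69990298]]
```

View pics/w3.png

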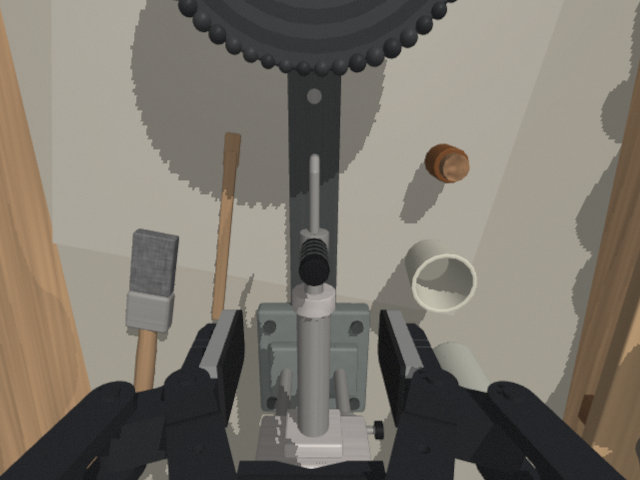

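>>> drive_tool:
  increments:
    - [[1,1,-22],[0,0,0],0.6]
    - [[0,0,-22],[0,0,0],0.6]
    - [[0,0,-20],[0,0,0],0.6]
    - [[0,0,-15],[0,0,0],0.6]
    - [[0,0,0],[0,0,0],0.6]
    - [[0,0,0],[0,0,0],0.4]
    - [[0,0,0],[0,0,0],0.2]
    - [[0,0,0],[0,0,0],0]

```text
clock: 11.93
eef_pos: [0.5277, -0.0108, 0.1603]
tool_rot: [0.695, 0.719, -0.0, -0.0]
ft_force: [-17.6, 0.2, 13.6]
grip_width: 0.0154
grasp_force: 8.9
```

>>> drive_tool:
  increments:
    - [[0,0,0],[0,0,0],0]
    - [[0,0,0],[0,0,0],0]
    - [[0,0,0],[0,0,0],0]
    - [[0,0,0],[0,0,0],0]

```text
clock: 12.27
eef_pos: [0.5273, -0.0108, 0.1606]
tool_rot: [0.695, 0.719, -0.0, -0.0]
ft_force: [-7.5, 0.1, 7.4]
grip_width: 0.0137
grasp_force: 58.4
```

>>> drive_tool:
  increments:
    - [[0,8,0],[0,0,0],0]
    - [[-0.5,8,0],[0,0,0],0]
    - [[0,8,0],[0,0,0],0]
    - [[-0.5,8,0],[0,0,0],0]
    - [[0,8,0],[0,0,0],0]
    - [[-0.5,8,0],[0,0,0],0]
    - [[0,6,0],[0,0,0],0]
    - [[0,0,0],[0,0,0],0]

```text
clock: 12.93
eef_pos: [0.5256, 0.0415, 0.1605]
tool_rot: [0.695, 0.719, -0.002, 0.002]
ft_force: [-7.3, -8.3, 7.9]
grip_width: 0.0134
grasp_force: 58.6
```

>>> drive_tool:
  increments:
    - [[0,5,0],[0,0,0],0]
    - [[0,1,0],[0,0,0],0]
    - [[0,0,0],[0,0,0],0]
    - [[0,0,0],[0,0,0],0]

```text
clock: 13.27
eef_pos: [0.5255, 0.0464, 0.1604]
tool_rot: [0.695, 0.719, -0.003, 0.002]
ft_force: [-7.2, -7.7, 8.1]
grip_width: 0.0138
grasp_force: 58.6
```

```bash
python3 - <<'E'
from h import *
print(get_obs()["ft_force"],get_obs()["eef_pos"])
p=camera("scene");save(p,"s4.png");a=p["image"][:,:,::-1][215:290,300:400];q=camera("wrist");b=q["image"][:,:,::-1][180:380,220:420]
o=np.hstack([cv2.resize(a,(533,400),interpolation=cv2.INTER_CUBIC),cv2.resize(b,(267,400))[:, :]]);cv2.imwrite("pics/s4c.png",o)
c,s=np.cos(1.5995),np.sin(1.5995)
for d in(.13,.14,.15,.17,.23): print(d,proj(p,[[.532+d*c,-.1813+d*s,.14]]),proj(q,[[.532+d*c,-.1813+d*s,.146]]))
E
```

```text
[-7.18315848 -7.6654246   8.06970072] [0.52548615 0.04639699 0.16043752]
0.13 [[325.00065899 244.30894701]] [[310.34950208 484.20370223]]
0.14 [[328.87875689 246.65403097]] [[310.42620995 468.80558142]]
0.15 [[332.79826753 249.0241572 ]] [[310.50545765 452.89762355]]
0.17 [[340.76420905 253.84115826]] [[310.67209436 419.44744289]]
0.23 [[365.72836475 268.93697139]] [[311.24832071 303.77740167]]
```

View pics/s4c.png

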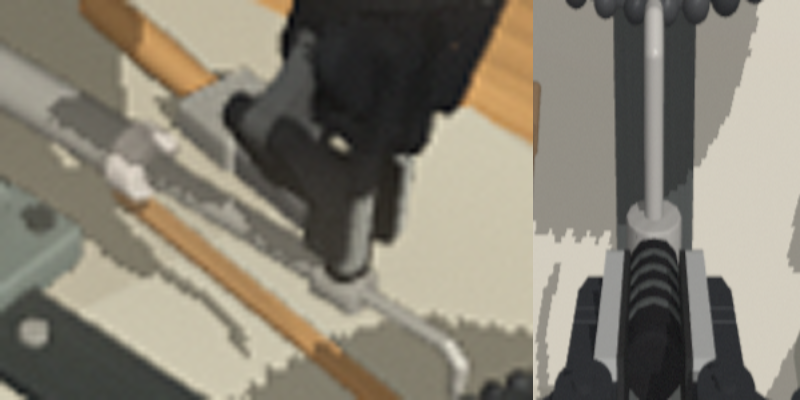

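>>> drive_tool:
  increments:
    - [[0,2.8,0],[0,0,0],0]
    - [[0,0,0],[0,0,0],0]
    - [[0,0,0],[0,0,0],0]
    - [[0,0,0],[0,0,0],0]

```text
clock: 13.7
eef_pos: [0.5254, 0.049, 0.1605]
tool_rot: [0.695, 0.719, -0.003, 0.002]
ft_force: [-7.7, -9.5, 8.2]
grip_width: 0.0132
grasp_force: 58.6
```

```bash
python3 - <<'E'
from h import *
print(get_obs()["ft_force"],get_obs()["eef_pos"])
p=camera("scene");a=p["image"][:,:,::-1][225:270,310:370];t=camera("top");b=t["image"][:,:,::-1][225:270,270:350]
o=np.vstack([cv2.resize(a,None,fx=6.6,fy=6.6,interpolation=cv2.INTER_CUBIC),cv2.resize(b,(396,223),interpolation=cv2.INTER_CUBIC)]);cv2.imwrite("pics/s5c.png",o)
for k in silhouettes("ring_mark",p)[:2]: print(k["conf"],k["bbox"])
for q,z in[("pointer_rod",.14)]:
  for P in(p,t):
    for k in silhouettes(q,P)[:1]:
        B=k["bbox"];print(q,k["conf"],B)
c,s=np.cos(1.5995),np.sin(1.5995)
for z,d in[(.114,.28),(.14,.28),(.14,.27)]: print(d,proj(p,[[.532+d*c,-.1813+d*s,z]]),proj(t,[[.532+d*c,-.1813+d*s,z]]))
E
```

```text
[-7.65225811 -9.49008345  8.18087375] [0.52544476 0.04899366 0.16045839]
0.8 [328.9, 244.3, 387.8, 285.7]
0.72 [252.7, 131.0, 261.2, 153.1]
pointer_rod 0.6 [325.8, 249.2, 380.9, 295.2]
pointer_rod 0.55 [310.5, 252.6, 341.4, 255.9]
0.28 [[386.23638476 292.12835278]] [[268.43325025 256.83488353]]
0.28 [[387.84480036 282.31076952]] [[266.70998628 255.02472033]]
0.27 [[383.32057685 279.57497371]] [[271.84442887 254.73916648]]
```

View pics/s5c.png

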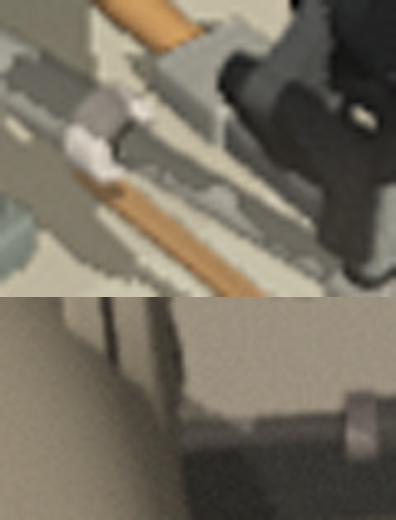

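```bash
python3 -c "
from workcell import *
print(job_done())"
```

```text
the job is handed in; nothing more can be done
None
```

The carriage is down on its stop collar. The rod is drawn about 59.8 mm, with the black ring mark showing at the barrel mouth. I am still gripping the knob against the spring, and the job is handed in; I saw nothing else disturbed, though I took no final platter check.

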